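# Load the last shaft and lift out the latched cassette

## Robot

A 6-joint arm with a two-finger parallel gripper is mounted at the origin on the work surface. World frame = base frame: x ahead of the robot, y to its left, z up, the work surface at z = 0. Lengths are in m, angles in rad, forces in N, time in s.
With the tool pointing down it reaches from about 0.35 to 0.775 m from the base axis. Payload 7.3 kg.
Tool frame: the origin (TCP) lies midway between the tips of the shut fingers; the grasp point (between the pads) lies 19 mm behind it (arm.grip_point_offset is the distance from the TCP to the grasp point, in m); z points along the fingers, y is the line along which they close (so a half turn about z gives the same grasp; the last joint's range is limited). The gripper opens to 92 mm and grips with 3 to 60 N. Pads are 19 mm wide; open, the fingers measure 130 mm over their backs; the gripper's body (75 mm by 190 mm) begins 47 mm behind the grasp point.
Start: joints at [1.158, 0.342, 1.524, -0, 1.275, -0.146], TCP at [0.138, 0.506, 0.2] pointing down, gripper open.
Joint ranges: [-2.53, 2.53], [-0.77, 2.02], [0.04, 2.7], [-1, 4.14], [0.28, 2.66], [-3.11, 3.11]. Speed limits (rad/s): [2.57, 2.57, 3.14, 3.14, 3.14, 3.14].

## Interface

Orientations are given as a unit quaternion [x, y, z, w].
In Python, from workcell import arm gives the robot as it stands.
- The arm moves only by the tool jog_arm, called after "Emit:" as name(argument=value, ...) on one line, values as JSON. Schema: {"type":"object","properties":{"offsets":{"type":"array","items":{"type":"number"},"minItems":6,"maxItems":120},"jaw":{"type":"number"},"only":{"type":"string"},"quiet":{"type":"boolean"},"lines":{"type":"string"}},"required":["offsets"],"additionalProperties":false}. offsets is one flat list of numbers that holds 1 to 20 rows one after another, with no inner brackets; each row has 6 numbers: dx, dy, dz in shares of the most that a row can go, 1 being 62.5 mm, then a rotation vector rx, ry, rz in units of 0.05 rad; each row shifts and turns the commanded pose from where the row before left it, along the tool's axes as they then stand; what a row does not reach is not made up. A row lasts 1/8 s, in which the tool goes at most 0.0625 m and 0.188 rad, less where a joint would pass 70% of its speed; a pose out of reach is approached as far as the arm can. jaw is the finger opening in m, set as the call begins (left out keeps the last). The fingers move at their own pace and stop on an object; the grip force is fixed at half the most. Time passes only in rows, so rows that do not move let the fingers close. The tool returns the time, the measured TCP pose, the force, the opening and the grip force at its end. only (a regular expression) keeps the lines of the reply that match it, lines (a string "A,B") keeps lines A to B, and quiet returns only ok. Input that does not fit is refused with a message, and nothing moves.
- arm.get_obs(): the state, without advancing time (a new reading comes with each control period).
- arm.camera(name): name is "side" or "top"; returns the picture (384x512x3 uint8, red, green, blue); there is no depth.
- arm.camera_params(name): a dict with "K" (3x3 intrinsics, pixels), "rvec" (rotation vector, rad) and "tvec" (3), from world to camera coordinates, as OpenCV has them. Camera axes: x right, y down, z forward; pixel columns grow to the right and rows downward; lengths in m; the calibration is good to about 2 mm. A picture is of the moment at which its call begins. camera_params takes no time and is no camera call.
- arm.hand_in(): hands the job in; it is judged then, once.
The state is a dict: "clock": time; "joint_pos": joint angles; "joint_vel": joint speeds; "joint_efforts": joint torques, N m; "eef_pos": TCP position; "orientation": TCP orientation; "force": force on the tool from outside, world axes, zero at the start; "moment": the same for the moment, N m; "grip_width": finger opening in m; "finger_force": force on a finger pad.
Only numpy, scipy, OpenCV 4.12 (cv2) and the standard library are available. Lean on these libraries where they do the work, as an engineer would, in place of code of your own. Each camera call takes 0.05 s, during which the arm holds its last target. There are 200 camera calls.

## Task

Take the steel shaft from its aluminium stand and slide it fully home into the empty bore of the shaft cassette in its dock, and let go of it. Then pinch the cassette's two side catches together with the fingers to unlatch it, lift the cassette with all its shafts straight up, level, to at least ten centimetres above where it sat, and finish still holding it there with nothing else carrying it. Leave everything else on the bench where it is.

Things in the scene. Friction and masses are not known exactly. Their poses are not given: they have to be found in the camera images.
- shaft: loose steel shaft, 14 mm diameter, 80 mm long, about 90 g, chamfered ends, thin dark ring near its top. Starts upright in the stand's middle hole (25 mm deep, so 55 mm stands out, top 95 mm above the bench). Home in the docked cassette its top is 105 mm above the bench. Origin: centre of its lower end, z up the shaft.
- stand: fixed aluminium block 110 x 50 mm, 40 mm high, with three 16 mm holes in a row along its x, 33 mm apart; the shaft stands in the middle one, the others are empty. Origin at the centre of its underside, z up.
- dock: fixed docking station: base plate 130 (x) x 110 (y) mm, 10 mm thick; the cassette sits on it between low guides with 1 mm play. On each y side a steel lip, 40 mm long in x, from 32 to 46 mm off the centre, top 40 mm above the bench (the dock's highest part), holds down the tooth of a catch. Origin: centre of its underside; axes as the docked cassette's.
- cassette: grey plastic block 90 (x) x 36 (y) x 65 (z) mm, 0.3 to 0.7 kg, bores at x = -28 (empty), 0 and +28 mm (filled: shafts fixed, 30 mm proud, as the loaded one will be). Starts latched in the dock, underside 10 mm above the bench; a catch on each y side, mid-length, locks it down until both are pushed in. Origin: centre of its underside, z up. Yaw up to 0.9 rad either way.
- bore_mouth (a point): centre of the mouth of the empty bore on top of the cassette: 15.8 mm diameter with a 2 mm chamfer, 50 mm deep.
- bore_floor (a point): centre of the floor of the empty bore, 15 mm above the cassette's underside. A shaft that is fully home has its origin here.
- catch_left (a joint): catch on the cassette's +y side, a sprung upright plate 24 mm wide (x), 5 mm thick, 10 to 62 mm above the cassette's underside, 7 mm off the block. Slides along y: 0 = out (latched), grows as pushed towards the block, 0.007 m = fully in, on its stop. Unlatches at about 0.005 m. Spring 3 N at first, 7 N fully in; springs out when let go.
- catch_right (a joint): catch on the -y side, mirror image of the other, same values. The outer faces of the two are 60 mm apart when out, 46 mm when both are fully in.
- catch_left_pad (a point): middle of the ribbed finger face (outer face) of the +y catch, 53 mm above the cassette's underside (63 mm above the bench when docked), 30 mm from the cassette's middle plane when out. Beside it the room is free down to the dock's lip, 40 mm above the bench.
- catch_right_pad (a point): the same point of the catch on the -y side.
- gearbox_a: bystander: gearbox with black body and square flange, 74 mm wide, 124 mm high with its shaft, standing; origin under its centre. Leave alone.
- gearbox_b: bystander: another gearbox like it. Leave alone.
- screwdriver: bystander: screwdriver with a green handle lying on the bench between dock and stand. Leave alone.
- ring_gear: bystander: dark steel ring, 64 mm across, 18 mm high, lying flat. Leave alone.
- tub: bystander: white tub, 96 mm across, 90 mm high. Leave alone.
- wrench: bystander: wrench lying on the bench. Leave alone.

How it is judged:
By the outcome, as a careful person would: the job done as asked, in the order asked, and still so for the second after the job is handed in, while the arm keeps its last pose, push and grip.
It also fails if it takes over 54 s, if anything falls off the work surface, if the arm or the gripper's body presses on something with over 40 N, if the wrist force passes 120 N, or if a joint passes its speed limit or range.

## Working session

There is one attempt and no reset: what is moved stays moved. The work goes in short steps, Python scripts to look and compute and a tool call to move; the robot and the scene stay as the last step left them, time stands still between calls to the robot, and variables do not carry over. Pictures are saved under pics/ and viewed, at most 10 in all, crops included, and the job is handed in when it is done.

```bash
ls; mkdir -p pics; python3 - <<'E'
from workcell import arm
import cv2
for n in("side","top"):
    cv2.imwrite(f"pics/{n}0.png",arm.camera(n)[:,:,::-1]); p=arm.camera_params(n); print(n,p)
o=arm.get_obs();print(o["clock"],o["eef_pos"],o["orientation"],o["grip_width"],arm.grip_point_offset)
E
```

```text
pics
workcell.py
side {'K': array([[350.40774572,   0.        , 257.64135798],
       [  0.        , 350.40774572, 194.79287424],
       [  0.        ,   0.        ,   1.        ]]), 'rvec': array([ 0.11232172, -2.71828368,  1.47188984]), 'tvec': array([0.52698506, 0.07874373, 1.0599193 ])}
top {'K': array([[448.6287158 ,   0.        , 256.31881096],
       [  0.        , 448.6287158 , 190.0796457 ],
       [  0.        ,   0.        ,   1.        ]]), 'rvec': array([ 2.13821661, -2.18109003,  0.13026096]), 'tvec': array([0.00563306, 0.52620047, 1.20531515])}
0.1 [0.13824426 0.5060732  0.19902151] [ 1.33013681e-01  9.91113977e-01 -6.38562791e-04 -1.91758423e-04] 0.09173427319184857 0.0188
```

View pics/side0.png

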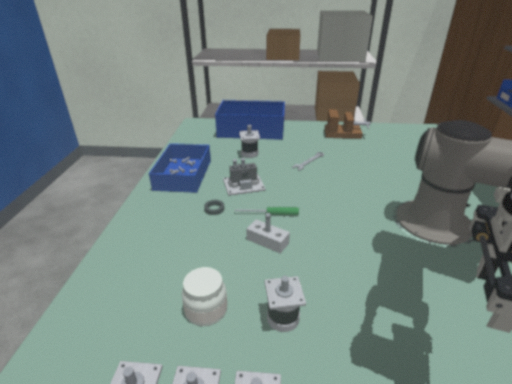

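View pics/top0.png

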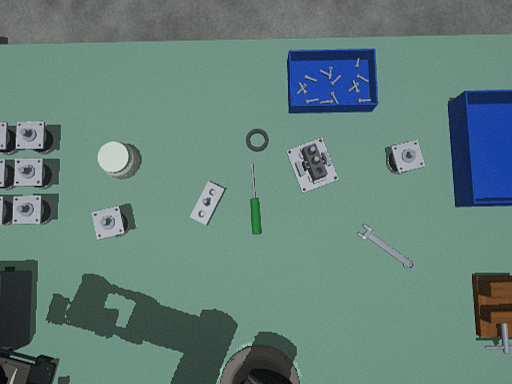

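The side view shows the stand at about (268,235) and the dock at (243,180). In the top view they are at (208,202) and (313,165). I'll enlarge both.

```bash
python3 - <<'E'
import cv2,numpy as np
s=cv2.imread("pics/side0.png");t=cv2.imread("pics/top0.png")
c=lambda im,x,y,w,h:cv2.resize(im[y:y+h,x:x+w],(400,300),interpolation=cv2.INTER_CUBIC)
a=c(s,213,152,64,48);b=c(s,240,205,56,42);d=c(t,277,138,72,54);e=c(t,172,175,72,54)
cv2.imwrite("pics/crop0.png",np.vstack([np.hstack([a,b]),np.hstack([d,e])]))
E
```

```text
(no output)
```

View pics/crop0.png

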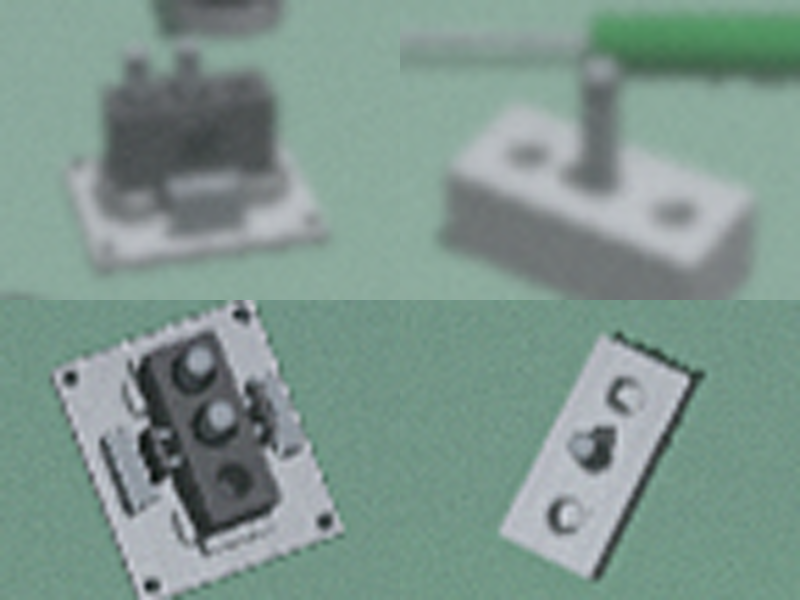

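The crops give these positions:

| View | Feature | Pixel |
|---|---|---|
| Top | stand shaft tip | (204.0,201.5) |
| Top | stand outer holes | (213.0,191.9), (201.9,213.7) |
| Top | cassette shaft tips | (313,148.4), (316.8,158.0) |
| Top | empty bore | (319.1,170.8) |
| Top | dock screws, mean | (312.4,164.9) |
| Side | stand shaft tip | (268,214.1) |
| Side | cassette shaft tips | (234.9,160.3), (242.9,159.2) |

Next I'll triangulate these.

```bash
cat > h.py <<'E'
import numpy as np, cv2
from workcell import arm
P={n:arm.camera_params(n) for n in("side","top")}
def ray(n,uv):
    p=P[n];R=cv2.Rodrigues(p["rvec"])[0];q=cv2.undistortPoints(np.float64([[uv]]),p["K"],None)[0,0]
    d=R.T@[*q,1];return -R.T@p["tvec"],d/np.linalg.norm(d)
def plane(n,uv,z):
    c,d=ray(n,uv);return c+d*(z-c[2])/d[2]
def proj(n,X):
    p=P[n];return cv2.projectPoints(np.float64(X).reshape(-1,3),p["rvec"],p["tvec"],p["K"],None)[0].reshape(-1,2)
def tri(a,b):
    c1,d1=ray("side",a);c2,d2=ray("top",b)
    s=np.linalg.lstsq(np.c_[d1,-d2],c2-c1,rcond=None)[0];x,y=c1+s[0]*d1,c2+s[1]*d2
    return (x+y)/2,np.linalg.norm(x-y)
E
python3 - <<'E'
from h import *
np.set_printoptions(precision=4,suppress=True)
print("cams",ray("side",(0,0))[0],ray("top",(0,0))[0])
print("shaft tip",tri((268,214.1),(204.0,201.5)),plane("top",(204,201.5),.095),plane("side",(268,214.1),.095))
h=[plane("top",u,.04) for u in((213,191.9),(201.9,213.7))];print("holes",h,"mid",sum(h)/2,np.linalg.norm(h[0]-h[1]))
S=[((234.9,160.3),(313,148.4)),((242.9,159.2),(316.8,158.0))]
for a,b in S: print("cas tip",tri(a,b),plane("top",b,.105),plane("side",a,.105))
print("bore",plane("top",(319.1,170.8),.075))
c=[plane("top",(277+x*.18,138+(y-300)*.18),.01) for x,y in((69,378),(242,313),(325,521),(151,586))]
print("dock",sum(c)/4); 
for i in range(4):
    e=c[(i+1)%4]-c[i];print(np.linalg.norm(e),np.arctan2(e[1],e[0]))
# masks: bright plates -> minAreaRect in world
for nm,im0,n,box,z in(("dock","pics/top0.png","top",(280,130,345,198),.01),("stand","pics/top0.png","top",(182,172,232,232),.04)):
    im=cv2.imread(im0);x0,y0,x1,y1=box;k=4
    g=cv2.resize(im[y0:y1,x0:x1],None,fx=k,fy=k,interpolation=cv2.INTER_CUBIC).astype(int)
    m=((abs(g[...,1]-g[...,2])<22)&(g[...,2]>130)).astype(np.uint8)
    cs=max(cv2.findContours(m,0,2)[0],key=cv2.contourArea)[:,0].astype(float)
    w=np.array([plane(n,((u+.5)/k-.5+x0,(v+.5)/k-.5+y0),z)[:2] for u,v in cs])
    r=cv2.minAreaRect((w*1000).astype(np.float32));print(nm,r)
E
```

```text
cams [0.4466 0.8869 0.6491] [ 0.3782 -0.0027  1.2596]
shaft tip (array([0.4901, 0.1323, 0.0948]), np.float64(0.002356616411503686)) [0.4913 0.1323 0.095 ] [0.4889 0.1327 0.095 ]
holes [array([0.5225, 0.1138, 0.04  ]), array([0.4634, 0.1445, 0.04  ])] mid [0.493  0.1292 0.04  ] 0.06661701666793277
cas tip (array([ 0.6219, -0.1559,  0.1019]), np.float64(0.006270998945185356)) [ 0.6244 -0.1554  0.105 ] [ 0.6177 -0.1491  0.105 ]
cas tip (array([ 0.5959, -0.1649,  0.1024]), np.float64(0.00646308817760752)) [ 0.5987 -0.1645  0.105 ] [ 0.5919 -0.1589  0.105 ]
bore [ 0.5695 -0.1736  0.075 ]
dock [ 0.5976 -0.1647  0.01  ]
0.09506372147967419 -1.2266366066397536
0.11485122856915761 -2.8037932293674874
0.09457620559391533 1.9092946271808937
0.11431372777270793 0.3420475371608072
dock ((598.2225341796875, -163.537353515625), (131.7708740234375, 110.88529205322266), 19.36551856994629)
stand ((493.6728210449219, 131.83670043945312), (50.64598846435547, 111.03352355957031), 62.48887634277344)
```

The top view is consistent: spacing 66.6 mm, plate 131.8x110.9 mm. The shaft is at about (0.492,0.132). The cassette centre is at about (0.598,-0.164) with yaw about 0.34, which puts the bore at about (0.5718,-0.1735). First I'll turn the tool to the cassette's yaw.

Careful with the scale: shifts go in shares of 62.5 mm and turns go in units of 0.05 rad. That gives: -0.152 rad is -3.04.

```bash
cat >> h.py <<'E'
from scipy.spatial.transform import Rotation as Ro
def go(xyz,yaw=None):
    "remaining translation in tool axes; rotvec (tool) to have tool y at angle yaw, tool z down"
    o=arm.get_obs();R=Ro.from_quat(o["orientation"])
    print("t %.2f tcp"%o["clock"],o["eef_pos"].round(4),"F",np.round(o["force"],1),"w",round(float(o["grip_width"]),4),"ff",np.round(o["finger_force"],1))
    print("d tool",R.inv().apply(np.array(xyz)-o["eef_pos"]).round(4))
    if yaw is not None:
        y=[np.cos(yaw),np.sin(yaw),0];z=[0,0,-1];x=np.cross(y,z)
        print("rot",(R.inv()*Ro.from_matrix(np.c_[x,y,z])).as_rotvec().round(4))
E
```

Emit:
jog_arm(offsets=[0, 0, 0, 0, 0, -3.04, 0, 0, 0, 0, 0, -3.04, 0, 0, 0, 0, 0, -3.04, 0, 0, 0, 0, 0, -3.04, 0, 0, 0, 0, 0, 0], jaw=0.06)

```text
clock: 0.72
eef_pos: [0.1383, 0.5062, 0.1993]
orientation: [-0.169, 0.986, -0.0, -0.0]
force: [0.1, -0.2, 0.4]
grip_width: 0.0599
finger_force: 0.0
```

```bash
python3 -c "
from h import *
go((.492,.132,.14),1.911)"
```

```text
t 0.72 tcp [0.1383 0.5062 0.1993] F [ 0.1 -0.2  0.4] w 0.0599 ff 0.0
d tool [-0.2088 -0.4707  0.0594]
rot [-0.0006 -0.0005 -0.0004]
```

Emit:
jog_arm(offsets=[-0.336, -0.752, 0, 0, 0, 0, -0.336, -0.752, 0, 0, 0, 0, -0.336, -0.752, 0, 0, 0, 0, -0.336, -0.752, 0, 0, 0, 0, -0.336, -0.752, 0, 0, 0, 0, -0.336, -0.752, 0, 0, 0, 0, -0.336, -0.752, 0, 0, 0, 0, -0.336, -0.752, 0, 0, 0, 0, -0.336, -0.752, 0, 0, 0, 0, -0.32, -0.752, 0.32, 0, 0, 0, 0, 0, 0.64, 0, 0, 0, 0, 0, 0, 0, 0, 0, 0, 0, 0, 0, 0, 0])

```text
clock: 2.35
eef_pos: [0.493, 0.1339, 0.1408]
orientation: [-0.169, 0.986, 0.0, 0.001]
force: [0.7, -0.8, 0.4]
grip_width: 0.06
finger_force: 0.0
```

```bash
python3 -c "
from h import *
go((.492,.132,.068),1.911)
s=arm.camera('side')[:,:,::-1];t=arm.camera('top')[:,:,::-1]
c=lambda im,x,y,w,h:cv2.resize(im[y:y+h,x:x+w],(400,300),interpolation=cv2.INTER_CUBIC)
cv2.imwrite('pics/a.png',np.hstack([c(s,236,180,64,48),c(t,172,170,72,54)]))"
```

```text
t 2.35 tcp [0.493  0.1339 0.1408] F [ 0.7 -0.8  0.4] w 0.06 ff 0.0
d tool [ 0.0017 -0.0015  0.0728]
rot [-0.0001  0.0012  0.0002]
```

View pics/a.png

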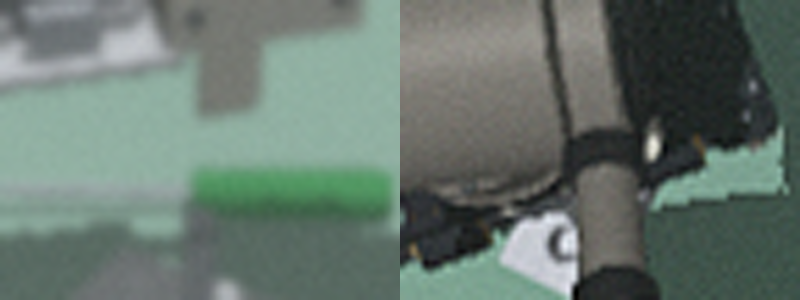

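The left crop (side view) shows the near finger tip at about px (272.8,197.6), above the shaft. The shaft's top is at about (267.5,213). The right crop (top view) is covered by the arm. I'll check the side camera against the known finger position.

```bash
python3 -c "
from h import *
y=np.array([np.cos(1.911),np.sin(1.911),0]);t=np.array([.493,.1339,.1408])
for o in(.03,.035,.04,.05): print(o,proj('side',t+y*o))
print(proj('side',[[.492,.132,.095],[.489,.1327,.095],[.492,.132,.04]]))"
```

```text
0.03 [[269.77434474 206.46048202]]
0.035 [[270.32870631 207.5627809 ]]
0.04 [[270.88820152 208.67528757]]
0.05 [[272.0228808  210.93149682]]
[[266.87041505 213.89605866]
 [267.97571551 214.10147798]
 [266.74170136 230.01473034]]
```

The finger tip appears about 10 px higher than projected, so I'll look at a wider crop.

```bash
python3 -c "
from h import *
s=arm.camera('side')[:,:,::-1]
cv2.imwrite('pics/b.png',cv2.resize(s[110:260,190:350],(800,750),interpolation=cv2.INTER_CUBIC)[:600])"
```

```text
(no output)
```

View pics/b.png

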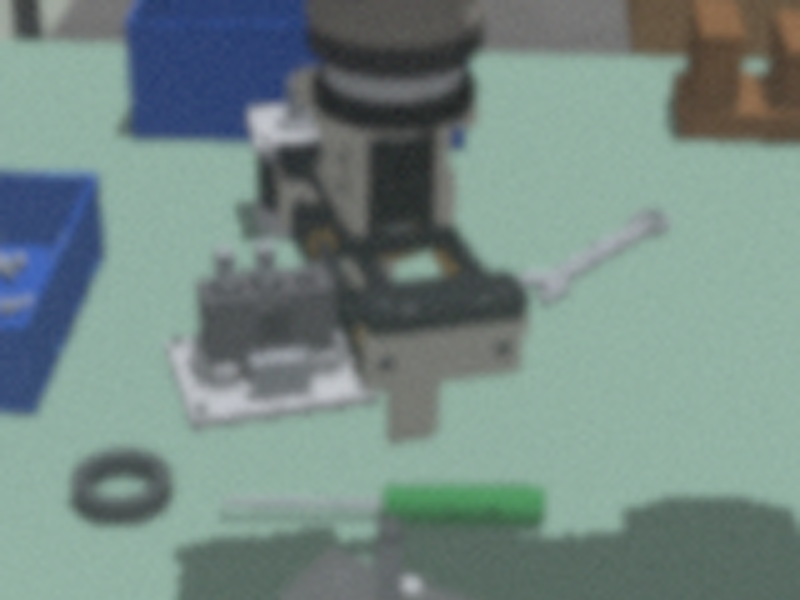

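The side view shows the gripper over the stand, with its near finger tip at px (272.4,197.6). The fingers may retract as they open, so I'll measure tip height against opening.

```bash
cat >> h.py <<'E'
def tip(d):
    "near finger tip in side view; its height, taking it to lie on vertical plane d in front of TCP along tool y"
    o=arm.get_obs();R=Ro.from_quat(o["orientation"]).as_matrix();y=R[:,1]*np.sign(R[1,1])
    q=proj("side",o["eef_pos"]+y*d)[0].round().astype(int)
    im=arm.camera("side").astype(int);g=(im[...,1]-im[...,0])
    x0=q[0]-14;cols=range(x0,q[0]+15);u=[];v=[]
    for c in cols:
        col=g[q[1]-25:q[1]+6,c]<12
        r=np.where(col[:-1]&~col[1:])[0]
        print(c,(r+q[1]-25).tolist(),end=" ")
    print("\nproj TCP+d",q)
def zat(uv,d):
    o=arm.get_obs();R=Ro.from_quat(o["orientation"]).as_matrix();y=R[:,1]*np.sign(R[1,1])
    c,k=ray("side",uv);p=o["eef_pos"]+y*d;s=(p-c)@y/(k@y);w=c+s*k
    print("w",o["grip_width"].round(4),"pt",w.round(4),"rel tool x,z",((w-o["eef_pos"])@R).round(4))
E
python3 -c "
from h import *
tip(.042);zat((272.4,198),.042)"
```

```text
257 [191] 258 [190] 259 [190] 260 [190] 261 [190] 262 [189] 263 [189] 264 [189] 265 [188] 266 [187] 267 [188] 268 [197] 269 [197] 270 [197] 271 [196] 272 [197] 273 [196] 274 [196] 275 [196] 276 [195] 277 [187] 278 [185] 279 [185] 280 [185] 281 [185] 282 [184] 283 [184] 284 [184] 285 [184] 
proj TCP+d [271 209]
```

Emit:
jog_arm(offsets=[0, 0, 0, 0, 0, 0, 0, 0, 0, 0, 0, 0, 0, 0, 0, 0, 0, 0, 0, 0, 0, 0, 0, 0], jaw=0.014, only="clock|width")

```text
clock: 3.05
grip_width: 0.0249
```

```bash
python3 -c "
from h import *
tip(.02)"
```

```text
255 [190] 256 [190] 257 [190] 258 [190] 259 [190] 260 [190] 261 [190] 262 [189] 263 [189] 264 [189] 265 [190] 266 [193] 267 [194] 268 [194] 269 [194] 270 [193] 271 [193] 272 [193] 273 [193] 274 [192] 275 [187] 276 [186] 277 [186] 278 [185] 279 [185] 280 [185] 281 [185] 282 [185] 283 [185] 
proj TCP+d [269 205]Traceback (most recent call last):
  File "<string>", line 3, in <module>
    tip(.042);zat((272.4,198),.042)
              ~~~^^^^^^^^^^^^^^^^^^
  File "h.py", line 38, in zat
    print("w",o["grip_width"].round(4),"pt",w.round(4),"rel tool x,z",((w-o["eef_pos"])@R).round(4))
              ^^^^^^^^^^^^^^^^^^^^^
AttributeError: 'float' object has no attribute 'round'
```

The tip moves purely sideways with opening, at a constant offset, so opening does not change its height. I'll open, descend to the planned height (clear of the stand) and look at the tip against the shaft.

Emit:
jog_arm(offsets=[0, 0, 0, 0, 0, 0, 0, 0, 0, 0, 0, 0, 0.0272, -0.024, 0, 0, 0, 0, 0, 0, 0.32, 0, 0, 0, 0, 0, 0.32, 0, 0, 0, 0, 0, 0.32, 0, 0, 0, 0, 0, 0.208, 0, 0, 0, 0, 0, 0, 0, 0, 0, 0, 0, 0, 0, 0, 0], jaw=0.06)

```text
clock: 4.22
eef_pos: [0.492, 0.1315, 0.0672]
orientation: [-0.17, 0.985, 0.0, 0.001]
force: [0.8, -0.5, -0.2]
grip_width: 0.0598
finger_force: 0.0
```

```bash
python3 -c "
from h import *
s=arm.camera('side')[:,:,::-1]
go((.492,.132,.068))
y=np.array([np.cos(1.911),np.sin(1.911),0]);
print(proj('side',np.array([.492,.132,.068])+y*.04))
cv2.imwrite('pics/c.png',cv2.resize(s[185:245,230:310],(800,600),interpolation=cv2.INTER_CUBIC))"
```

```text
t 4.28 tcp [0.4921 0.1316 0.0674] F [ 0.   0.6 -0.1] w 0.0601 ff 0.0
d tool [-0.      0.0004 -0.0006]
[[270.9563332  230.94459527]]
```

View pics/c.png

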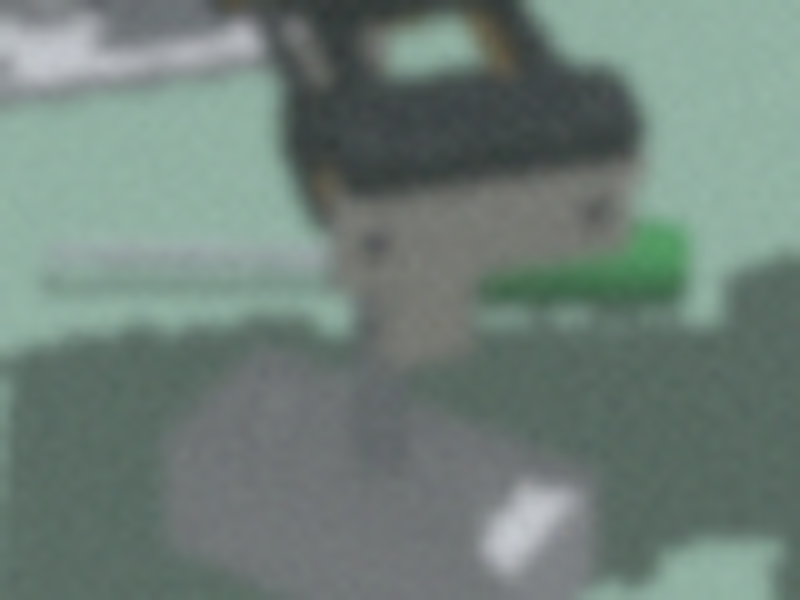

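In this crop the finger tip is at px (273,221), still about 10 px above its projection. It lines up sideways with the shaft (column 268, after allowing about 4 px of parallax). Closing will show whether the pads reach the shaft.

Emit:
jog_arm(offsets=[0, 0, 0, 0, 0, 0, 0, 0, 0, 0, 0, 0, 0, 0, 0, 0, 0, 0, 0, 0, 0, 0, 0, 0, 0, 0, 0, 0, 0, 0, 0, 0, 0, 0, 0, 0, 0, 0, 0, 0, 0, 0], jaw=0.0)

```text
clock: 5.15
eef_pos: [0.4929, 0.1318, 0.068]
orientation: [-0.17, 0.985, 0.0, 0.002]
force: [-0.3, 0.5, 8.9]
grip_width: 0.0007
finger_force: 4.7
```

```bash
python3 -c "
from h import *
tip(.02)"
```

```text
255 [] 256 [] 257 [] 258 [] 259 [] 260 [] 261 [] 262 [210] 263 [213] 264 [213] 265 [215] 266 [] 267 [] 268 [] 269 [215] 270 [214] 271 [213] 272 [213] 273 [212] 274 [211] 275 [211] 276 [211] 277 [211] 278 [211] 279 [210] 280 [210] 281 [210] 282 [210] 283 [210] 
proj TCP+d [269 226]
```

The fingers closed fully with 8.9 N upward, so they are resting on the shaft's top. The true finger tips are therefore about 27 mm behind the reported TCP. I'll go up, open and descend about 25 mm lower, watching the force.

Converted, -0.02 m is -0.32, -0.01 m is -0.16.

Emit:
jog_arm(offsets=[0, 0, -0.32, 0, 0, 0, 0, 0, -0.16, 0, 0, 0])

```text
clock: 5.45
eef_pos: [0.4919, 0.1316, 0.0975]
orientation: [-0.17, 0.985, -0.0, 0.001]
force: [-0.4, -0.4, 0.0]
grip_width: 0.0005
finger_force: 0.0
```

Emit:
jog_arm(offsets=[0, 0, 0, 0, 0, 0, 0, 0, 0, 0, 0, 0, 0, 0, 0, 0, 0, 0, 0, 0, 0.24, 0, 0, 0, 0, 0, 0.24, 0, 0, 0, 0, 0, 0.24, 0, 0, 0, 0, 0, 0.16, 0, 0, 0, 0, 0, 0, 0, 0, 0, 0, 0, 0, 0, 0, 0], jaw=0.06)

```text
clock: 6.58
eef_pos: [0.4919, 0.1315, 0.0419]
orientation: [-0.17, 0.985, 0.0, 0.0]
force: [-0.2, -0.6, -0.0]
grip_width: 0.0599
finger_force: 0.0
```

```bash
python3 -c "
from h import *
go((.492,.132,.043),1.911)
s=arm.camera('side')[:,:,::-1]
cv2.imwrite('pics/d.png',cv2.resize(s[185:245,230:310],(800,600),interpolation=cv2.INTER_CUBIC))"
```

```text
t 6.58 tcp [0.4919 0.1315 0.0419] F [-0.2 -0.6 -0. ] w 0.0599 ff 0.0
d tool [-0.0003  0.0004 -0.0011]
rot [-0.0001  0.0006  0.001 ]
```

View pics/d.png

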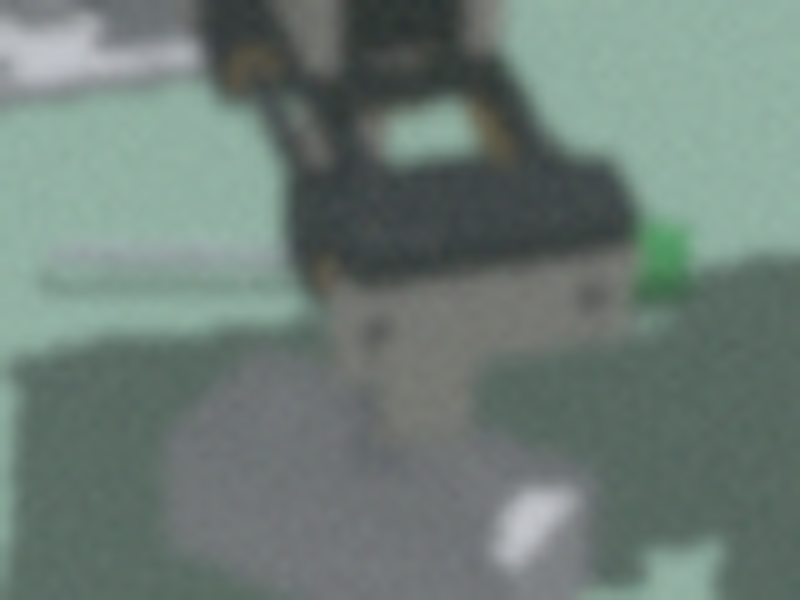

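The finger tip is now at crop y≈435 (px row 228.5), well down the shaft and above the stand's top. Close to grip and lift 60 mm.

Emit:
jog_arm(offsets=[0, 0, 0, 0, 0, 0, 0, 0, 0, 0, 0, 0, 0, 0, 0, 0, 0, 0, 0, 0, 0, 0, 0, 0, 0, 0, 0, 0, 0, 0, 0, 0, 0, 0, 0, 0], jaw=0.0)

```text
clock: 7.38
eef_pos: [0.4915, 0.1315, 0.0416]
orientation: [-0.17, 0.985, 0.0, -0.0]
force: [0.9, -0.9, -0.8]
grip_width: 0.0129
finger_force: 30.0
```

Emit:
jog_arm(offsets=[0, 0, -0.16, 0, 0, 0, 0, 0, -0.48, 0, 0, 0, 0, 0, -0.8, 0, 0, 0, 0, 0, -0.48, 0, 0, 0, 0, 0, 0, 0, 0, 0, 0, 0, 0, 0, 0, 0])

```text
clock: 8.12
eef_pos: [0.4908, 0.1314, 0.1609]
orientation: [-0.17, 0.985, 0.0, -0.001]
force: [-0.5, 0.5, -0.8]
grip_width: 0.013
finger_force: 30.0
```

```bash
python3 -c "
from h import *
go((.5718,-.1735,.15),1.911)
im=arm.camera('side')
cv2.imwrite('pics/e.png',im[:,:,::-1])"
```

```text
t 8.12 tcp [0.4908 0.1314 0.1609] F [-0.5  0.5 -0.8] w 0.013 ff 30.0
d tool [ 0.0257 -0.3144  0.0108]
rot [ 0.0004 -0.0013  0.001 ]
```

The shaft is gripped (width 13 mm, about 0.9 N of weight). Now over the bore.

Converted, -0.0524 m is -0.8384, -0.058 m is -0.928.

Emit:
jog_arm(offsets=[0.064, -0.48, 0, 0, 0, 0, 0.08, -0.928, 0, 0, 0, 0, 0.08, -0.928, 0, 0, 0, 0, 0.08, -0.928, 0, 0, 0, 0, 0.064, -0.928, 0, 0, 0, 0, 0.048, -0.8384, 0, 0, 0, 0, 0, 0, 0, 0, 0, 0, 0, 0, 0.48, 0, 0, 0, 0, 0, 0.208, 0, 0, 0, 0, 0, 0, 0, 0, 0, 0, 0, 0, 0, 0, 0, 0, 0, 0, 0, 0, 0])

```text
clock: 9.68
eef_pos: [0.5728, -0.1734, 0.1196]
orientation: [-0.17, 0.985, -0.0, 0.001]
force: [-0.5, 0.8, -1.5]
grip_width: 0.0134
finger_force: 30.0
```

```bash
python3 -c "
from h import *
go((.5718,-.1735,.05),1.911)
s=arm.camera('side')[:,:,::-1];t=arm.camera('top')[:,:,::-1]
cv2.imwrite('pics/s1.png',s);cv2.imwrite('pics/t1.png',t)
c=lambda im,x,y,w,h:cv2.resize(im[y:y+h,x:x+w],(400,400),interpolation=cv2.INTER_CUBIC)
cv2.imwrite('pics/f.png',np.hstack([c(s,220,145,50,50),c(t,285,130,60,60)]))
print(proj('side',[[.5718,-.1735,.075],[.5718,-.1735,.105],[.5983,-.1642,.105]]))"
```

```text
t 9.68 tcp [ 0.5728 -0.1734  0.1196] F [-0.5  0.8 -1.5] w 0.0134 ff 30.0
d tool [0.001  0.0004 0.0696]
rot [-0.0012  0.0014  0.0014]
[[249.46557865 165.2226149 ]
 [249.28308234 157.4249139 ]
 [241.20185199 158.42273183]]
```

View pics/f.png

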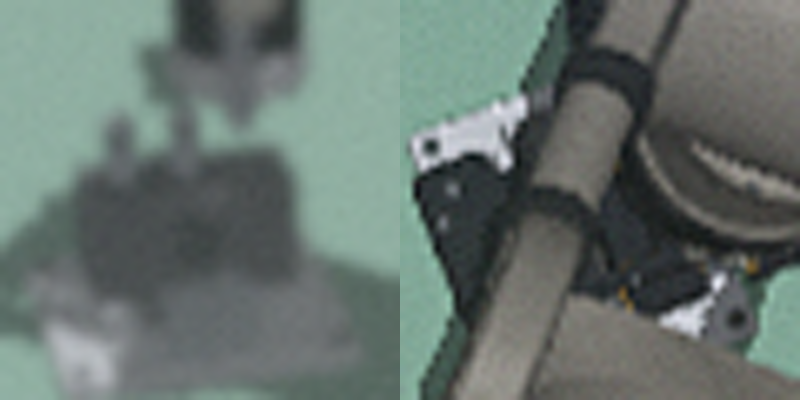

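In the side crop the two fixed shafts are at columns 122 and 183, and the held shaft is at 240, where about 243 is expected. That is within about 1 mm, and its lower end is just above the block. The top view is blocked by the arm. I'll shift 1 mm and lower gently.

Emit:
jog_arm(offsets=[0.016, 0, 0.128, 0, 0, 0, 0, 0, 0.128, 0, 0, 0, 0, 0, 0.08, 0, 0, 0, 0, 0, 0.08, 0, 0, 0, 0, 0, 0, 0, 0, 0])

```text
clock: 10.4
eef_pos: [0.5708, -0.1735, 0.0918]
orientation: [-0.17, 0.985, 0.001, -0.001]
force: [-0.9, 0.4, -1.7]
grip_width: 0.0132
finger_force: 30.0
```

There is no contact force at 10 mm below the mouth, so it's in the bore. Continue.

Emit:
jog_arm(offsets=[0, 0, 0.128, 0, 0, 0, 0, 0, 0.128, 0, 0, 0, 0, 0, 0.128, 0, 0, 0, 0, 0, 0.128, 0, 0, 0, 0, 0, 0.064, 0, 0, 0, 0, 0, 0, 0, 0, 0])

```text
clock: 11.15
eef_pos: [0.5709, -0.1737, 0.0559]
orientation: [-0.17, 0.985, 0.0, -0.0]
force: [-2.6, 1.1, -1.9]
grip_width: 0.0134
finger_force: 30.0
```

Emit:
jog_arm(offsets=[0, 0, 0.032, 0, 0, 0, 0, 0, 0.016, 0, 0, 0, 0, 0, 0.016, 0, 0, 0, 0, 0, 0, 0, 0, 0])

```text
clock: 11.65
eef_pos: [0.5711, -0.1737, 0.0528]
orientation: [-0.17, 0.985, 0.0, -0.0]
force: [-4.5, 1.7, 1.9]
grip_width: 0.0132
finger_force: 30.0
```

Converted, -0.001 m is -0.016, 0.001 m is 0.016.

Emit:
jog_arm(offsets=[-0.016, 0, 0.016, 0, 0, 0, 0, 0, 0.016, 0, 0, 0, 0, 0, 0, 0, 0, 0])

```text
clock: 12.02
eef_pos: [0.5716, -0.1736, 0.0519]
orientation: [-0.17, 0.985, -0.0, -0.0]
force: [-8.5, 1.0, 8.9]
grip_width: 0.0132
finger_force: 30.0
```

It's on the floor (9 N at 0.052, expected home 0.0516). Release, rise, close the fingers and press the top to confirm its height.

Converted, -0.02 m is -0.32, -0.01 m is -0.16.

Emit:
jog_arm(offsets=[0, 0, 0, 0, 0, 0, 0, 0, 0, 0, 0, 0, 0, 0, 0, 0, 0, 0, 0, 0, -0.16, 0, 0, 0, 0, 0, -0.32, 0, 0, 0, 0, 0, -0.32, 0, 0, 0, 0, 0, 0, 0, 0, 0], jaw=0.04)

```text
clock: 12.9
eef_pos: [0.5736, -0.1741, 0.1027]
orientation: [-0.17, 0.985, -0.001, 0.002]
force: [0.3, -0.0, -0.5]
grip_width: 0.0397
finger_force: 0.0
```

Emit:
jog_arm(offsets=[0, 0, 0, 0, 0, 0, 0, 0, 0, 0, 0, 0, 0, 0, 0, 0, 0, 0, 0, 0, 0.16, 0, 0, 0, 0, 0, 0.08, 0, 0, 0, 0, 0, 0.048, 0, 0, 0, 0, 0, 0.032, 0, 0, 0, 0, 0, 0, 0, 0, 0], jaw=0.0)

```text
clock: 13.9
eef_pos: [0.5722, -0.1735, 0.0805]
orientation: [-0.17, 0.985, 0.0, -0.0]
force: [-0.0, -0.4, -0.7]
grip_width: 0.0002
finger_force: 0.0
```

Converted, 0.001 m is 0.016.

Emit:
jog_arm(offsets=[0, 0, 0.016, 0, 0, 0, 0, 0, 0.016, 0, 0, 0, 0, 0, 0, 0, 0, 0])

```text
clock: 14.28
eef_pos: [0.5722, -0.1735, 0.0786]
orientation: [-0.17, 0.985, 0.0, 0.0]
force: [-0.8, -0.4, -0.3]
grip_width: 0.0004
finger_force: 0.0
```

Emit:
jog_arm(offsets=[0, 0, 0.016, 0, 0, 0, 0, 0, 0.016, 0, 0, 0, 0, 0, 0, 0, 0, 0])

```text
clock: 14.65
eef_pos: [0.5733, -0.174, 0.078]
orientation: [-0.17, 0.985, -0.001, 0.001]
force: [0.4, -0.6, 7.4]
grip_width: 0.0002
finger_force: 3.5
```

Contact is at 0.078, exactly 10 mm above the stand contact (0.068), so the shaft top is at 105 mm and fully home. Now rise, open wide and go over the cassette centre at about (0.5974,-0.1644).

Converted, -0.03 m is -0.48, -0.02 m is -0.32.

Emit:
jog_arm(offsets=[0, 0, -0.32, 0, 0, 0, 0, 0, -0.48, 0, 0, 0, -0.224, 0, 0, 0, 0, 0, -0.224, 0, 0, 0, 0, 0, 0, 0, 0, 0, 0, 0, 0, 0, 0, 0, 0, 0], jaw=0.085)

```text
clock: 15.4
eef_pos: [0.5981, -0.1638, 0.1253]
orientation: [-0.17, 0.985, 0.001, -0.001]
force: [0.2, 0.3, -0.7]
grip_width: 0.0559
finger_force: 0.0
```

```bash
python3 -c "
from h import *
go((.5974,-.1644,.08),1.911)"
```

```text
t 15.40 tcp [ 0.5981 -0.1638  0.1253] F [ 0.2  0.3 -0.7] w 0.0559 ff 0.0
d tool [ 0.0008 -0.0004  0.0453]
rot [ 0.0015 -0.0018  0.0014]
```

Converted, 0.03 m is 0.48, 0.015 m is 0.24.

Emit:
jog_arm(offsets=[0, 0, 0, 0, 0, 0, 0, 0, 0, 0, 0, 0, 0, 0, 0, 0, 0, 0, 0, 0, 0.48, 0, 0, 0, 0, 0, 0.24, 0, 0, 0, 0, 0, 0.16, 0, 0, 0, 0, 0, 0, 0, 0, 0])

```text
clock: 16.27
eef_pos: [0.5983, -0.164, 0.0711]
orientation: [-0.17, 0.985, 0.0, -0.0]
force: [-0.3, 0.5, -0.4]
grip_width: 0.0848
finger_force: 0.0
```

```bash
python3 -c "
from h import *
s=arm.camera('side')[:,:,::-1]
go((.5974,-.1644,.023),1.911)
cv2.imwrite('pics/g.png',cv2.resize(s[115:205,195:315],(800,600),interpolation=cv2.INTER_CUBIC))"
```

```text
t 16.32 tcp [ 0.5988 -0.1642  0.0718] F [0.3 0.  0.3] w 0.0851 ff 0.0
d tool [0.0014 0.0003 0.0488]
rot [-0.0001  0.0003  0.001 ]
```

View pics/g.png

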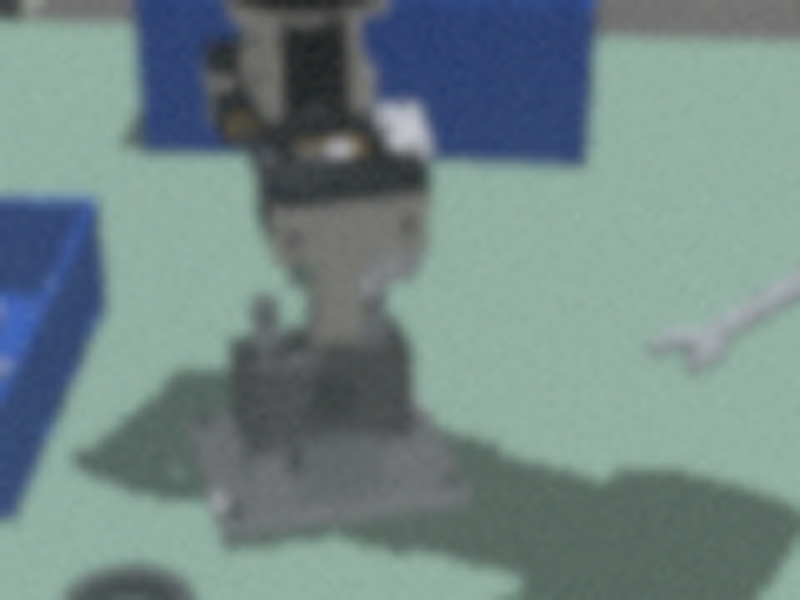

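The near finger (crop x≈335, tip y≈340) is centred in front of the block (232–410), and the newly seated shaft is in line with the others. I'll go down in stages while watching the force.

Emit:
jog_arm(offsets=[0.016, 0, 0.16, 0, 0, 0, 0, 0, 0.16, 0, 0, 0, 0, 0, 0.08, 0, 0, 0, 0, 0, 0, 0, 0, 0], only="pos|force")

```text
eef_pos: [0.5974, -0.1643, 0.046]
force: [-0.1, 0.8, 0.2]
finger_force: 0.0
```

Emit:
jog_arm(offsets=[0, 0, 0.08, 0, 0, 0, 0, 0, 0.064, 0, 0, 0, 0, 0, 0.048, 0, 0, 0, 0, 0, 0, 0, 0, 0])

```text
clock: 17.32
eef_pos: [0.5975, -0.1644, 0.0343]
orientation: [-0.17, 0.985, 0.0, -0.0]
force: [-0.3, 0.7, -0.1]
grip_width: 0.0848
finger_force: 0.0
```

Emit:
jog_arm(offsets=[0, 0, 0.048, 0, 0, 0, 0, 0, 0.048, 0, 0, 0, 0, 0, 0, 0, 0, 0], only="pos|force")

```text
eef_pos: [0.5974, -0.1643, 0.0283]
force: [-0.1, -0.4, 0.4]
finger_force: 0.0
```

Emit:
jog_arm(offsets=[0, 0, 0.032, 0, 0, 0, 0, 0, 0.032, 0, 0, 0, 0, 0, 0, 0, 0, 0])

```text
clock: 18.08
eef_pos: [0.5976, -0.1644, 0.0244]
orientation: [-0.17, 0.985, 0.0, -0.0]
force: [0.5, 0.4, -0.1]
grip_width: 0.0851
finger_force: 0.0
```

Tips are at about 51 mm with no contact. Pinch the catches.

Emit:
jog_arm(offsets=[0, 0, 0, 0, 0, 0, 0, 0, 0, 0, 0, 0, 0, 0, 0, 0, 0, 0, 0, 0, 0, 0, 0, 0, 0, 0, 0, 0, 0, 0, 0, 0, 0, 0, 0, 0, 0, 0, 0, 0, 0, 0, 0, 0, 0, 0, 0, 0], jaw=0.0)

```text
clock: 19.08
eef_pos: [0.5973, -0.1629, 0.0248]
orientation: [-0.17, 0.986, 0.001, -0.0]
force: [-1.6, 6.8, 4.1]
grip_width: 0.0427
finger_force: 30.1
```

Both catches are closed (30 N). I'll relieve the side load by shifting about 1.3 mm along tool y, then lift slightly and check.

Careful with the scale: shifts go in shares of 62.5 mm and turns go in units of 0.05 rad. That gives: 0.0013 m is 0.0208.

Emit:
jog_arm(offsets=[0, 0.0208, 0, 0, 0, 0, 0, 0, 0, 0, 0, 0, 0, 0, 0, 0, 0, 0], only="pos|force|width")

```text
eef_pos: [0.5972, -0.1628, 0.0247]
force: [-1.0, 4.9, 4.0]
grip_width: 0.0429
finger_force: 30.0
```

Emit:
jog_arm(offsets=[0, 0, -0.032, 0, 0, 0, 0, 0, -0.048, 0, 0, 0, 0, 0, -0.048, 0, 0, 0, 0, 0, 0, 0, 0, 0])

```text
clock: 19.95
eef_pos: [0.5966, -0.163, 0.0323]
orientation: [-0.17, 0.985, 0.0, -0.001]
force: [-2.3, 2.3, -7.2]
grip_width: 0.0429
finger_force: 29.9
```

The load is about 7 N and it has come up freely. Lift slowly to about 115 mm.

Emit:
jog_arm(offsets=[0, 0, -0.048, 0, 0, 0, 0, 0, -0.08, 0, 0, 0, 0, 0, -0.128, 0, 0, 0, 0, 0, -0.128, 0, 0, 0, 0, 0, -0.16, 0, 0, 0, 0, 0, -0.16, 0, 0, 0, 0, 0, -0.16, 0, 0, 0, 0, 0, -0.16, 0, 0, 0, 0, 0, -0.16, 0, 0, 0, 0, 0, -0.16, 0, 0, 0, 0, 0, -0.16, 0, 0, 0, 0, 0, -0.128, 0, 0, 0, 0, 0, -0.08, 0, 0, 0, 0, 0, -0.048, 0, 0, 0, 0, 0, 0, 0, 0, 0, 0, 0, 0, 0, 0, 0, 0, 0, 0, 0, 0, 0])

```text
clock: 22.08
eef_pos: [0.5971, -0.1631, 0.1423]
orientation: [-0.17, 0.985, 0.0, -0.0]
force: [0.2, 0.8, -6.4]
grip_width: 0.0429
finger_force: 29.9
```

```bash
python3 -c "
from h import *
s=arm.camera('side')[:,:,::-1]
go((.5974,-.1644,.14),1.911);print(arm.get_obs()['moment'])
cv2.imwrite('pics/i.png',cv2.resize(s[90:210,185:345],(800,600),interpolation=cv2.INTER_CUBIC))"
```

```text
t 22.12 tcp [ 0.5971 -0.1632  0.1423] F [ 0.3 -0.5 -6. ] w 0.0428 ff 29.9
d tool [ 0.0001 -0.0013  0.0023]
rot [ 0.0004 -0.0003  0.0011]
[ 0.10937589 -0.01449283  0.0219379 ]
```

View pics/i.png

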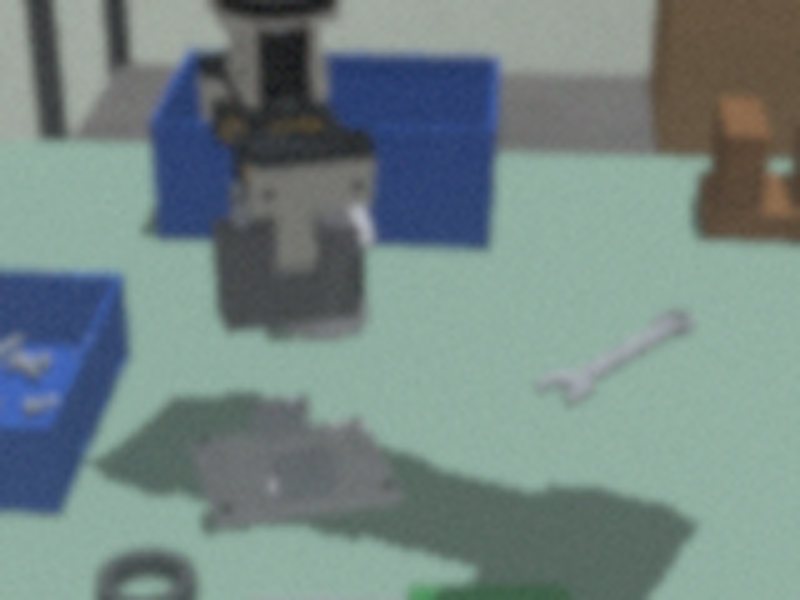

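The picture shows the cassette hanging level in the fingers. Its bottom edge is at crop rows 325–328 on both sides, about 118 mm above where it sat, and the dock is empty. The light patch below it, around crop (320,325), is where gearbox_b stands behind. The load is steady at about 6.4 N. Handing in.

```bash
python3 -c "
from workcell import arm
print(arm.hand_in())"
```

```text
the job is handed in; nothing more can be done
None
```

The shaft is fully home in the cassette. The unlatched cassette is held level about 118 mm above where it sat, and I handed the job in at about 22 s; no verdict came back.

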